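# Push the long angle up to the scribed line

## Task

On the base plate on the welding bench, slide the longer of the two steel angles across the plate until the front edge of its flat leg lies on the scribed line, parallel to it, ready for tacking. Push it along the plate without lifting it, do not run it past the line, and leave the short angle where it is.

Things in the scene. Friction and masses are not known exactly. Their poses are not given: they have to be found in the camera images.
- long_angle: Longer steel angle, 100 mm, about 0.44 kg, loose. Flat leg 50 mm from heel to front edge; upright leg at the heel, 50 mm tall; both 6 mm thick. Origin: middle of the front edge, underside. x: forward to that edge, the way to push; y: along its length; z up. Push on the upright leg's outer face, 50 mm behind the origin. Starts 65-130 mm short of the line, up to 6 degrees askew; slides at 2-6 N.
- scribed_line (a point): Middle of the scribed line: straight, bright, 3 mm wide, not raised, 280 mm long, right across the plate's top face, 12 mm above the bench. y runs along the line; x is square to it and points away from the side where the angles start (they start at x < 0); z up.
- short_angle: Shorter steel angle, 50 mm long; otherwise the same section, origin and axes as the long one. Stands on the same side of the line, beside the long one, about 140 mm from it centre to centre along the line, on either side. Not to be disturbed.
- base_plate: Dark steel plate, 300 (x) by 280 (y) by 12 mm, lying on the bench; does not move. Origin: centre of its underside. The line is 65 mm from its centre towards +x, parallel to y. A loose flange ring, 44 mm across, 12 mm high, lies on it beyond the line, its centre 45-62 mm past the line.

How it is judged:
At the end, for the whole second after the job is handed in: The long angle lies flat on the base plate, at rest, the middle of its front edge within 12 mm of the scribed line on either side and within 130 mm of the line's middle, parallel to the line within 10 degrees; the short angle is within 20 mm of where it started (x of long_angle in the frame of scribed_line between -0.012 and 0.012 m and y of long_angle in the frame of scribed_line between -0.13 and 0.13 m and angle between the x axis of long_angle and the x axis of scribed_line, either way round below 0.175 rad and angle between long_angle's own z axis and vertical below 0.1 rad and z of long_angle in the frame of scribed_line below 0.005 m and distance of short_angle from where it was at the start of the episode below 0.02 m and linear speed of long_angle below 0.01 m/s); the robot touches nothing.
It fails at once if the long angle is lifted more than 15 mm off the plate (z of long_angle in the frame of scribed_line above 0.015 m).
It fails at once if the long angle's front edge is pushed more than 25 mm past the line (x of long_angle in the frame of scribed_line above 0.025 m).
It fails at once if the short angle is moved more than 20 mm (distance of short_angle from where it was at the start of the episode above 0.02 m).
It also fails if it takes over 35 s, if anything falls off the work surface, if the arm or the gripper's body presses on something with over 40 N, if the wrist force passes 120 N, or if a joint passes its speed limit or range.

## Robot

A 6-joint arm with a two-finger parallel gripper is mounted at the origin on the work surface. World frame = base frame: x ahead of the robot, y to its left, z up, the work surface at z = 0. Lengths are in m, angles in rad, forces in N, time in s.
With the tool pointing down it reaches from about 0.25 to 0.775 m from the base axis. Payload 4 kg.
Tool frame: the origin (TCP) lies at the very end of the fingers, on their centre line; the grasp point (between the pads) lies 19 mm behind it; z points along the fingers, y is the line along which they close (so a half turn about z gives the same grasp; the last joint's range is limited). The gripper opens to 94 mm and grips with 3 to 60 N. Pads are 16 mm wide; open, the fingers measure 119 mm over their backs; the gripper's body (75 mm by 177 mm) begins 78 mm behind the grasp point.
Start: joints at [1.111, 0.087, 1.371, -0, 1.684, -0.103], TCP at [0.192, 0.515, 0.206] pointing down, gripper open.
Joint ranges: [-3.1, 3.1], [-0.76, 2.03], [0.27, 2.55], [-1.08, 4.22], [0.17, 2.65], [-2.57, 2.57]. Speed limits (rad/s): [2.79, 2.79, 3.14, 3.14, 3.14, 3.14].

## Interface

Orientations are given as [roll, pitch, yaw] about the fixed x, y, z axes, in that order (R = Rz(yaw) Ry(pitch) Rx(roll)).
In Python, from bench import robot gives the robot as it stands. The module is installed in compiled form; this text tells all that it offers.
- The arm moves only by the tool move_arm, never from a script. Its argument "deltas" is one flat list of numbers, 7 for each row, row after row: the turn, a rotation vector about the tool's x, y, z in rad, then the shift along the tool's x, y, z in cm, then the closure, from -1 (fully open) to 1 (shut). A call has 1 to 8 rows; each row is the pose to reach, as a shift and turn from the pose commanded when the call began, along the tool's axes at that moment; what a row does not reach only later rows make up. A row lasts 1/10 s, in which the tool goes at most 50 mm and 8.59 degrees, less where a joint would pass 70% of its speed; a pose out of reach is approached as far as the arm can. A call with a gripper value outside its range is refused whole. The fingers move at their own pace and stop on an object; the grip force is fixed at half the most. Time passes only in rows, so rows that repeat a pose let the fingers close. It gives the time, the measured TCP pose, the force, the opening and the grip force at its end, in the units of the state.
- robot.get_obs(): the state, without advancing time (a new reading comes with each control period).
- robot.snapshot(name): name is "scene" or "top" or "wrist"; returns a dict with "image" (420x560x3 uint8, red, green, blue), "depth" (420x560 float32, m along the optical axis (not along the pixel's ray), 0 where there is no reading), "fov_y" (degrees; the focal length in pixels is half the picture's height over the tangent of half this angle, whatever the lens; pixels are square), "cx", "cy" (the principal point, pixels), "origin" and "orientation" of the camera in the world; the wrist camera has in their place "T_tool_cam" (4x4, takes a point from camera to tool coordinates, whose origin is the TCP and whose axes are the flange's). Camera axes: x right, y up, looking along -z (the intrinsics and any distortion apply to the point x, -y, -z); pixel columns grow to the right and rows downward; lengths in m; the calibration is good to about 2 mm. A picture is of the moment at which its call begins: read the wrist's pose just before it.
- robot.close_job(): hands the job in; it is judged then, once.
The state is a dict: "time": time; "joint_positions": joint angles; "qvel": joint speeds; "joint_torque": joint torques, N m; "tool_pos": TCP position; "ee_rot": TCP orientation; "wrist_force": force on the tool from outside, world axes, zero at the start; "wrist_torque": the same for the moment, N m; "width": finger opening in m; "finger_force": force on a finger pad.
Only numpy, scipy, OpenCV 4.12 (cv2) and the standard library are available. Lean on these libraries where they do the work, as an engineer would, in place of code of your own. Each camera call takes 0.05 s, during which the arm holds its last target. There are 200 camera calls.

## Working session

There is one attempt and no reset: what is moved stays moved. The work goes in short steps, Python scripts to look and compute and a tool call to move; the robot and the scene stay as the last step left them, time stands still between calls to the robot, and variables do not carry over. Pictures are saved under pics/ and viewed, at most 10 in all, crops included, and the job is handed in when it is done.

Besides the shell and the picture viewer there is one more tool, called after ">>>" by a JSON object that holds its "op" and its "data". move_arm: Moves the arm, as the interface text tells. Its arguments: {"type":"object","properties":{"deltas":{"type":"array","items":{"type":"number"}}},"required":["deltas"]}

```bash
mkdir -p pics
cat > h.py <<'E'
import numpy as np, cv2
from bench import robot
from scipy.spatial.transform import Rotation as R
def snap(n):
    s=robot.snapshot(n); return s
def pts(s):
    h,w=s["depth"].shape; f=h/2/np.tan(np.radians(s["fov_y"])/2)
    u,v=np.meshgrid(np.arange(w),np.arange(h)); d=s["depth"]
    P=np.stack([(u-s["cx"])/f*d,-(v-s["cy"])/f*d,-d],-1)
    o=np.array(s["orientation"],float)
    M=o if o.shape==(3,3) else R.from_euler("xyz",o).as_matrix()
    return P@M.T+np.array(s["origin"])
E
python3 - <<'E'
from h import *
o=robot.get_obs();print(o)
for n in("top","scene"):
    s=snap(n);print({k:v for k,v in s.items() if k not in("image","depth")})
    cv2.imwrite(f"pics/{n}0.png",s["image"][...,::-1]);np.savez(n+"0.npz",**s)
E
```

```text
{'time': 0.0, 'joint_positions': array([ 1.11090122e+00,  8.79586421e-02,  1.37220921e+00, -1.01105023e-05,
        1.68354082e+00, -1.03082660e-01]), 'qvel': array([-0.00076042,  0.00087791, -0.000407  ,  0.00083885, -0.00167119,
        0.00032935]), 'joint_torque': array([-4.93140487e-04, -3.40180635e+01, -3.02429187e+01,  7.17048207e-02,
        3.30773159e-02, -1.41113924e-04]), 'tool_pos': array([0.19187811, 0.51489502, 0.20432499]), 'ee_rot': array([-3.13948683e+00, -2.07743355e-04,  2.78477886e+00]), 'wrist_force': array([-0.12506072,  0.27782219, -0.28464988]), 'wrist_torque': array([ 0.00979162, -0.0548634 ,  0.02608522]), 'finger_force': 0.0, 'width': 0.09402514926230747}
{'fov_y': 46.139361462386645, 'cx': 282.56382340732625, 'cy': 206.85643345915403, 'origin': array([ 0.50561907, -0.00129868,  0.69820333]), 'orientation': array([ 0.12605264,  0.00985849, -1.56517041])}
{'fov_y': 55.04046910292318, 'cx': 282.35260162934566, 'cy': 204.77452952373724, 'origin': array([1.07737687, 0.15765746, 0.45736311]), 'orientation': array([ 0.89819172, -0.02461787,  1.86247498])}
```

View pics/top0.png

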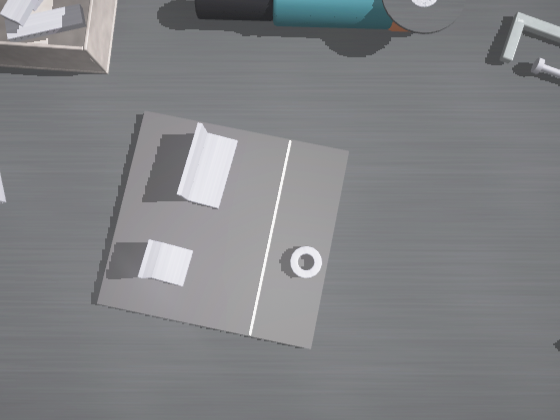

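View pics/scene0.png

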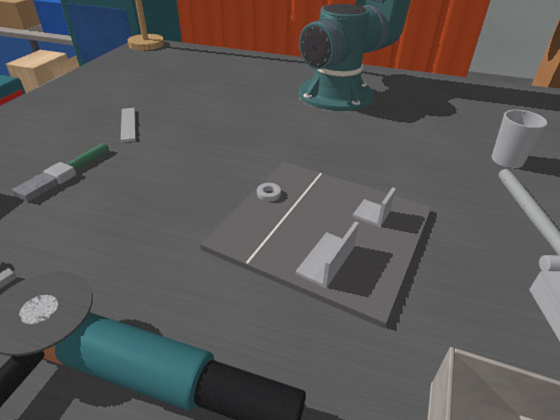

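The top view shows the long angle at about (208,168) and the short one at (165,262). The line runs from (290,142) to (250,333), and the ring is at (306,262). Image right is world −y, which is the push direction. The scene view agrees.

```bash
cat >> h.py <<'E'
def line_fit(p):
    c=p.mean(0); d=np.linalg.svd(p-c,full_matrices=False)[2][0]; return c,d
def plane(s,uv,z):
    h,w=s["depth"].shape; f=h/2/np.tan(np.radians(s["fov_y"])/2); uv=np.atleast_2d(uv).astype(float)
    r=np.c_[(uv[:,0]-s["cx"])/f,-(uv[:,1]-s["cy"])/f,-np.ones(len(uv))]@R.from_euler("xyz",s["orientation"]).as_matrix().T
    o=np.array(s["origin"]); return o+r*((z-o[2])/r[:,2])[:,None]
def measure(s):
    g=s["image"].min(2); m=(g>130).astype(np.uint8); m[:,:90]=0;m[:105]=0;m[355:]=0;m[:,360:]=0
    n,lab,st,_=cv2.connectedComponentsWithStats(m)
    P=pts(s); out={}
    for i in range(1,n):
        if st[i,4]<60: continue
        v,u=np.where(lab==i); z=P[v,u,2]
        box=cv2.minAreaRect(np.c_[u,v].astype(np.float32))
        print(i,st[i],"z",np.percentile(z,[2,50,98]).round(4),"rect",np.round(box[0],1),np.round(box[1],1),round(box[2],1))
        out[i]=(u,v,P[v,u])
    return out
E
python3 - <<'E'
from h import *
s=dict(np.load("top0.npz"));
o=measure(s)
for i,(u,v,p) in o.items():
    if len(u)>200:
        q=plane(s,cv2.boxPoints(cv2.minAreaRect(np.c_[u,v].astype(np.float32))),.012);print(i,q.round(4).tolist())
    z=p[:,2]
    print(np.histogram(z,bins=np.arange(0,.075,.005))[0])
    t=p[(z>.052)]
    if len(t)>10:print("topleg",len(t),*[a.round(4) for a in line_fit(t[:,:2])],t.min(0).round(4),t.max(0).round(4))
E
python3 - <<'E'
import cv2
i=cv2.imread("pics/top0.png")[100:350,90:360];cv2.imwrite("pics/c.png",cv2.resize(i,None,fx=2.4,fy=2.4,interpolation=cv2.INTER_NEAREST))
E
```

```text
1 [260 105  74   6 181] z [-0.0029 -0.0004  0.0018] rect [296.5 107.5] [ 5. 73.] 90.0
11 [   97   110   263   240 41391] z [-0.0009  0.0118  0.0542] rect [237.6 222.9] [251.7 225.9] 9.3
13 [257 113  40   4  68] z [-0.0027 -0.0003  0.0018] rect [276.5 114.5] [39.  3.] 0.0
101 [157 327  41  11 326] z [-0.0024 -0.0003  0.0022] rect [177. 332.] [40. 10.] -0.0
[65  0  0  0  0  0  0  0  0  0  0  0  0  0]
11 [[0.4435, 0.2621, 0.012], [0.7609, 0.2257, 0.012], [0.701, -0.1326, 0.012], [0.3916, -0.0773, 0.012]]
[  980  2437 30860  3397   688   160   105    96   109   109   102   156
   507     1]
topleg 873 [0.5864 0.1224] [0.9392 0.3435] [ 0.4947 -0.0013  0.052 ] [0.7004 0.1908 0.6982]
[17  0  0  0  0  0  0  0  0  0  0  0  0  0]
101 [[0.4133, 0.1758, 0.012], [0.4266, 0.1763, 0.012], [0.4269, 0.1217, 0.012], [0.4137, 0.1213, 0.012]]
[131   0   0   0   0   0   0   0   0   0   0   0   0   0]
```

View pics/c.png

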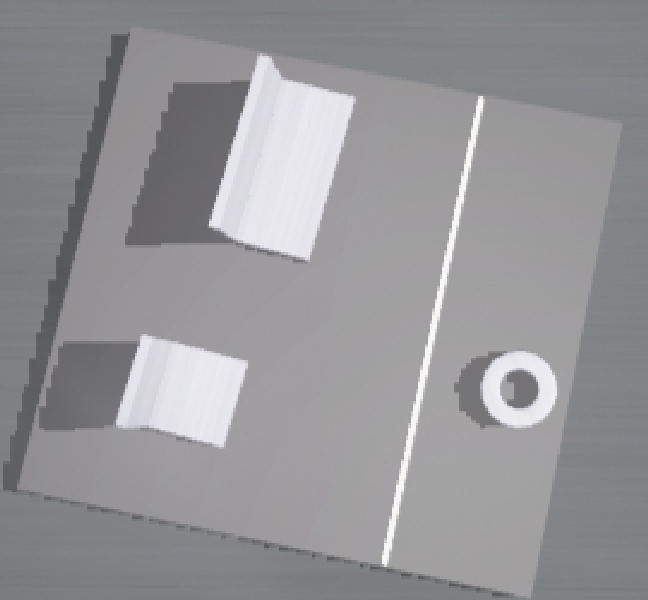

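The crop shows both angles bright on a mid-grey plate, so the threshold has to go up. The long angle's front edge runs from about (354,97) to (308,260) in crop pixels.

```bash
sed -i 's/g>130/g>T/; s/def measure(s)/def measure(s,T=200)/' h.py
cat >> h.py <<'E'
def front(s,u,v,z=.018):
    # right-hand boundary of the blob, middle 80% of the edge, robust fit
    rows=np.unique(v); e=np.array([[u[v==r].max()+.5,r] for r in rows],float)
    k=cv2.fitLine(e.astype(np.float32),cv2.DIST_HUBER,0,.01,.01).ravel()
    for _ in range(4):
        d=(e-k[2:])@np.array([-k[1],k[0]]); g=e[abs(d)<max(1.0,np.percentile(abs(d),60))]
        k=cv2.fitLine(g.astype(np.float32),cv2.DIST_HUBER,0,.01,.01).ravel()
    g=g[np.argsort(g[:,1])]; return plane(s,g,z)[:,:2]
def frame(p):   # line points -> middle, y axis, x axis (x towards world -y)
    c,d=line_fit(p); n=np.array([-d[1],d[0]]); n=n if n[1]<0 else -n
    y=np.array([-n[1],n[0]]); t=(p-c)@y; return c+y*(t.min()+t.max())/2,n,y,np.ptp(t)
def report(s,T=200):
    o=measure(s,T); L=None; A=[]
    for i,(u,v,p) in o.items():
        if np.ptp(v)>150: L=frame(plane(s,np.c_[u,v],.012)[:,:2])
        elif len(u)>600: A.append((len(u),u,v,p))
    print("line",*[np.round(a,4) for a in L])
    for n,u,v,p in sorted(A,key=lambda a:-a[0]):
        f=frame(front(s,u,v)); d=f[0]-L[0]
        t=p[(p[:,2]>.052)&(p[:,2]<.1)][:,:2]; q=(t-L[0])@np.c_[L[1],L[2]]
        print("angle",n,"front mid",f[0].round(4),"in line frame x,y",(d@L[1]).round(4),(d@L[2]).round(4),"len",f[3].round(3),
         "skew deg",np.degrees(np.arcsin(L[1][0]*f[1][1]-L[1][1]*f[1][0])).round(2))
        if len(t)>5: print("   leg top linefr: x",np.percentile(q[:,0],[5,50,95]).round(4),"y",np.percentile(q[:,1],[1,99]).round(4))
    return L
E
python3 - <<'E'
from h import *
s=dict(np.load("top0.npz")); report(s)
E
```

```text
1 [ 177  123   61   85 3092] z [0.0151 0.0181 0.0628] rect [207.7 165. ] [44.  76.8] 16.5
2 [249 140  42 196 537] z [0.0096 0.0121 0.0146] rect [269.6 237.4] [  2.7 199.1] 11.8
3 [ 138  240   55   46 1686] z [0.0152 0.0183 0.0626] rect [165.2 263.1] [46.1 39.6] 15.3
4 [291 246  31  32 548] z [0.0208 0.0236 0.0262] rect [306.  261.5] [30.4 30.4] 45.0
line [0.5529 0.0231] [-0.1959 -0.9806] [ 0.9806 -0.1959] 0.2771
angle 3092 front mid [0.6389 0.0828] in line frame x,y -0.0755 0.0727 len 0.099 skew deg -3.3
   leg top linefr: x [-0.1268 -0.1225 -0.1185] y [0.0266 0.1237]
angle 1686 front mid [0.5068 0.1358] in line frame x,y -0.1015 -0.0673 len 0.048 skew deg -3.52
   leg top linefr: x [-0.1519 -0.148  -0.1456] y [-0.0884 -0.0406]
```

>>> {"op": "move_arm", "data": {"deltas": [0,0,0.7,-28,-8,0,0,0,0,0.7,-28,-8,0,0,0,0,0.7,-28,-8,0,0,0,0,0.7,-28,-8,0,0,0,0,0.7,-28,-8,0,0,0,0,0.7,-28,-8,0,0,0,0,0.7,-28,-8,0,0,0,0,0.7,-28,-8,0,0]}}

```text
time: 0.9
tool_pos: [0.4267, 0.342, 0.2047]
ee_rot: [-3.14, -0.001, 2.083]
wrist_force: [-0.7, -0.5, -0.2]
width: 0.0467
finger_force: 0.0
```

```bash
cat >> h.py <<'E'
L0=np.array([.5529,.0231]);n0=np.array([-.1959,-.9806]);y0=np.array([.9806,-.1959])
def goto(x,y,z):
    o=robot.get_obs(); M=R.from_euler("xyz",o["ee_rot"]); p=o["tool_pos"]; q=(p[:2]-L0)
    t=np.r_[L0+x*n0+y*y0,z]; G=R.from_euler("xyz",[np.pi,0,np.arctan2(-n0[1],-n0[0])])
    print("t",o["time"].round(2),"linefr",(q@n0).round(4),(q@y0).round(4),"z",p[2].round(4),"w",o["width"].round(4),"F",o["wrist_force"].round(1))
    print("need rot",(M.inv()*G).as_rotvec().round(4),"shift cm",(M.inv().apply(t-p)*100).round(2))
E
python3 -c "
from h import *
goto(-.165,.075,.2)"
```

```text
Traceback (most recent call last):
  File "h.py", line 58, in goto
    print("t",o["time"].round(2),"linefr",(q@n0).round(4),(q@y0).round(4),"z",p[2].round(4),"w",o["width"].round(4),"F",o["wrist_force"].round(1))
              ^^^^^^^^^^^^^^^
AttributeError: 'float' object has no attribute 'round'
```

```bash
sed -i 's/o\["time"\].round(2)/round(o["time"],2)/; s/o\["width"\].round(4)/round(o["width"],4)/' h.py
python3 -c "
from h import *
goto(-.165,.075,.2)"
```

```text
t 0.9 linefr -0.288 -0.1862 z 0.2047 w 0.0467 F [-0.7 -0.5 -0.2]
need rot [-0.0018 -0.      0.7091] shift cm [-26.34  11.82   0.44]
```

>>> {"op": "move_arm", "data": {"deltas": [0,0,0.71,-26.3,11.8,0,0,0,0,0.71,-26.3,11.8,0,0,0,0,0.71,-26.3,11.8,0,0,0,0,0.71,-26.3,11.8,0,0,0,0,0.71,-26.3,11.8,0,0,0,0,0.71,-26.3,11.8,0,0,0,0,0.71,-26.3,11.8,0,0,0,0,0.71,-26.3,11.8,0,0]}}

```text
time: 1.7
tool_pos: [0.658, 0.1729, 0.2045]
ee_rot: [-3.139, -0.0, 1.376]
wrist_force: [0.7, -0.5, 0.2]
width: 0.0472
finger_force: 0.0
```

```bash
python3 -c "
from h import *
goto(-.165,.075,.027)"
```

```text
t 1.7 linefr -0.1675 0.0737 z 0.2045 w 0.0472 F [ 0.7 -0.5  0.2]
need rot [-0.0023 -0.0003  0.0023] shift cm [-0.25  0.17 17.75]
```

>>> {"op": "move_arm", "data": {"deltas": [0,0,0,0,0.1,4,0,0,0,0,0,0.1,8,0,0,0,0,0,0.1,12,0,0,0,0,0,0.1,14.5,0,0,0,0,0,0.1,16,0,0,0,0,0,0.1,17,0,0,0,0,0,0.1,17.7,0,0,0,0,0,0.1,17.7,0]}}

```text
time: 2.5
tool_pos: [0.6596, 0.172, 0.0289]
ee_rot: [3.141, -0.0, 1.375]
wrist_force: [0.7, -0.0, -0.5]
width: 0.0468
finger_force: 0.0
```

```bash
python3 -c "
from h import *
goto(-.058,.075,.027)
s=snap('top');cv2.imwrite('pics/top1.png',s['image'][...,::-1])"
```

```text
t 2.5 linefr -0.1669 0.0755 z 0.0289 w 0.0468 F [ 0.7 -0.  -0.5]
need rot [ 0.0006 -0.0004  0.0019] shift cm [-10.89  -0.07   0.19]
```

View pics/top1.png

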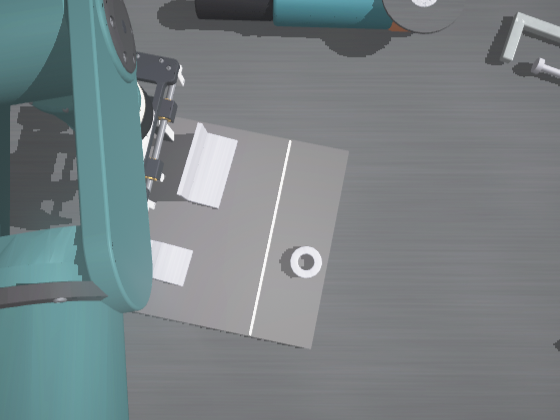

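The fingers stand behind the upright leg at about (160,170), clear of the short angle at (170,262). I'll start pushing in 5 mm steps.

>>> {"op": "move_arm", "data": {"deltas": [0,0,0,-0.5,0,0,0,0,0,0,-1,0,0,0,0,0,0,-1.5,0,0,0,0,0,0,-2,0,0,0,0,0,0,-2.5,0,0,0,0,0,0,-3,0,0,0,0,0,0,-3.5,0,0,0,0,0,0,-4,0,0,0]}}

```text
time: 3.35
tool_pos: [0.6518, 0.1326, 0.0286]
ee_rot: [3.141, -0.001, 1.375]
wrist_force: [-0.5, 3.6, 0.9]
width: 0.0475
finger_force: 1.3
```

>>> {"op": "move_arm", "data": {"deltas": [0,0,0,-0.5,0,0,0,0,0,0,-1,0,0,0,0,0,0,-1.5,0,0,0,0,0,0,-2,0,0,0,0,0,0,-2.5,0,0,0,0,0,0,-3,0,0,0,0,0,0,-3.5,0,0,0,0,0,0,-4,0,0,0]}}

```text
time: 4.15
tool_pos: [0.644, 0.0926, 0.0286]
ee_rot: [3.141, -0.0, 1.375]
wrist_force: [1.9, 3.9, 2.0]
width: 0.047
finger_force: 2.1
```

```bash
python3 -c "
from h import *
goto(-.058,.075,.027)
s=snap('top');cv2.imwrite('pics/top2.png',s['image'][...,::-1]);np.savez('top2.npz',**s)"
```

```text
t 4.15 linefr -0.086 0.0757 z 0.0286 w 0.047 F [1.9 3.9 2. ]
need rot [ 0.0002 -0.0004  0.0011] shift cm [-2.8  -0.08  0.16]
```

View pics/top2.png

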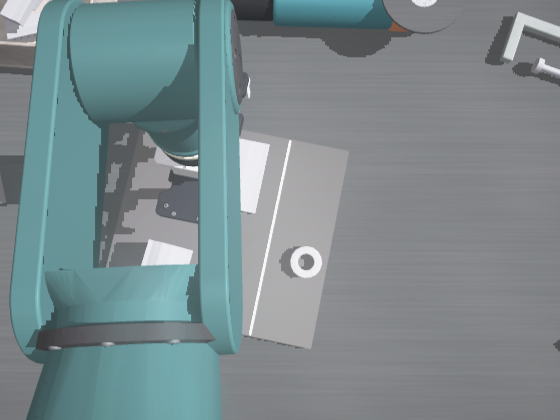

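The angle is being pushed squarely, with its front edge visible from (268,143) to (255,211). Next I'll measure the remaining gap to the line.

Run:
```python
from h import *
s=dict(np.load("top2.npz")); g=s["image"].min(2)
e=[]
for r in range(148,206,3):
    row=g[r]; c=230+np.where(row[230:285]>200)[0]; b=c[c<275]
    k=b[:np.argmax(np.diff(np.r_[b,999])>3)+1]
    e.append([k.max()+.5,r])
p=plane(s,np.array(e),.018)[:,:2]; q=(p-L0)@np.c_[n0,y0]
print(q.round(4)[::3].tolist()); print(np.polyfit(q[:,1],q[:,0],1), np.median(q[:,0]))
```

```text
[[-0.0271, 0.1196], [-0.0272, 0.1063], [-0.0273, 0.0931], [-0.0274, 0.08], [-0.0261, 0.0672], [-0.0262, 0.0542], [-0.0263, 0.0412]]
[-0.00099411 -0.026665  ] -0.026754071945067993
```

>>> {"op": "move_arm", "data": {"deltas": [0,0,0,-0.5,0,0,0,0,0,0,-1,0,0,0,0,0,0,-1.5,0,0,0,0,0,0,-1.9,0,0,0,0,0,0,-2.2,0,0,0,0,0,0,-2.4,0,0,0,0,0,0,-2.5,0,0,0,0,0,0,-2.5,0,0,0]}}

```text
time: 5.0
tool_pos: [0.6392, 0.0682, 0.0286]
ee_rot: [3.141, 0.0, 1.375]
wrist_force: [-1.0, 2.7, 1.8]
width: 0.0471
finger_force: 1.2
```

>>> {"op": "move_arm", "data": {"deltas": [0,0,0,0.5,0,0,0,0,0,0,1.5,0,0,0,0,0,0,3,0,0,0,0,0,0,3,0,-3,0,0,0,0,3,0,-7,0,0,0,0,3,0,-11,0,0,0,0,3,0,-15,0,0,0,0,3,0,-18,0]}}

```text
time: 5.8
tool_pos: [0.6456, 0.0991, 0.2117]
ee_rot: [3.138, -0.001, 1.376]
wrist_force: [-0.0, 0.1, -0.8]
width: 0.0468
finger_force: 0.0
```

>>> {"op": "move_arm", "data": {"deltas": [0,0,0,5,0,0,0,0,0,0,10,0,0,0,0,0,0,15,0,0,0,0,0,0,20,0,0,0,0,0,0,24,0,0,0,0,0,0,24,0,0,0,0,0,0,24,0,0,0,0,0,0,24,0,0,0]}}

```text
time: 6.6
tool_pos: [0.6917, 0.3326, 0.2086]
ee_rot: [3.141, 0.001, 1.374]
wrist_force: [0.1, -0.3, 1.0]
width: 0.0469
finger_force: 0.0
```

```bash
python3 -c "
from h import *
s=snap('top');cv2.imwrite('pics/top3.png',s['image'][...,::-1]);np.savez('top3.npz',**s);measure(s)"
```

```text
1 [ 234  133   57  203 3361] z [0.0106 0.0176 0.0628] rect [249.8 233.3] [ 43.2 199.1] 11.8
2 [ 138  240   55   46 1686] z [0.0152 0.0182 0.0628] rect [165.2 263.1] [46.1 39.6] 15.3
3 [291 246  31  32 548] z [0.0211 0.0236 0.0264] rect [306.  261.5] [30.4 30.4] 45.0
```

View pics/top3.png

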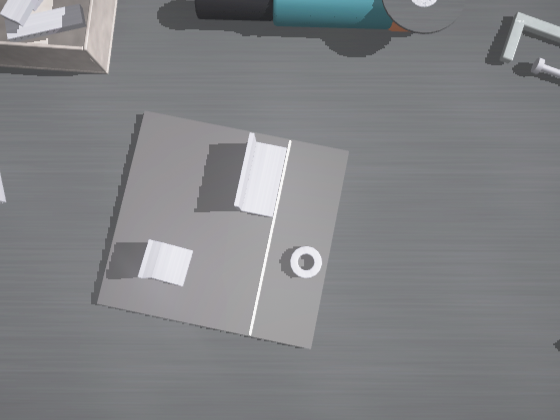

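The front edge now meets the line at (288,143) to (273,215), parallel to it. The short angle's blob hasn't moved. I'll check the position numerically from the heel, then hand in.

Run:
```python
from h import *
s=dict(np.load("top3.npz")); P=pts(s)[130:225,230:292]; m=(s["image"].min(2)>200)[130:225,230:292]
t=P[m&(P[...,2]>.055)][:,:2]; q=(t-L0)@np.c_[n0,y0]
k=np.polyfit(q[:,1],q[:,0],1); x=np.median(q[:,0])+.047
print("front x",x,"skew deg",np.degrees(k[0]),"y",q[:,1].min(),q[:,1].max())
if abs(x)<.007: print(robot.close_job())
```

```text
front x -0.0019499951009682298 skew deg -16.667826342170407 y -0.04158397362919823 0.12496086180885904
the job is handed in; nothing more can be done
None
```

The long angle's front edge lies on the scribed line (about 2 mm short by the heel measurement), the short angle is unmoved, and the job is handed in at about 6.6 s. The last script's skew figure of −16.7° looks spoiled by stray depth points, and I handed in without rechecking it: edge pixels in the final picture show the edge parallel to the line.

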